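Plug in the lamp driver and switch the UV lamp on over its shield

TASK

Plug the blue driver module upright into the UV lamp supply's socket until its collar sits flush on the housing, and let go. Then take the bent rod from its stand, reach over the amber shield and, with the rod only, flip the switch lever all the way over to its green mark, without bumping hard into the shield. Put the rod back level in its stand as it lay; leave the jar, dish and slide box alone.

Things in the scene. Friction and masses are not known exactly. Their poses are not given: they have to be found in the camera images.
- plug_center (a point): Centre (48 mm up) of the blue driver module, 96 mm tall, 0.25 kg, upright on the table. z up, x along its long side. Black foot 40 (x) x 30 (y) x 28 mm high, its lowest 8 mm tapering to 34 x 24; collar 56 x 46 mm from 28 to 36 mm up; blue body 50 (x) x 40 (y) mm, flat sides, from 36 to 96 mm. Fits either way round (half a turn). Fully seated, this point is 20 mm above the socket's mouth.
- unit: UV lamp supply: fixed grey housing 260 (x) x 220 (y) mm, flat top 50 mm above the table. Origin: centre of its underside; z up, x from the socket side (near the robot) to the switch side, y to the robot's left. Fixed on it, in its x, y: socket at -75, 0 mm; amber shield across it at x +10 mm; switch pivot at +75, -20 mm; lamp head at +75, +80 mm.
- socket (a point): Centre of the mouth of the rectangular socket hole in the housing's top, 50 mm above the table, in a thin black frame. Hole 42 (x) x 32 (y) mm, 34 mm deep, straight: 1 mm of play on each side of the plug foot. Axes as the unit's.
- shield_top (a point): Middle of the top edge of the upright amber see-through shield on the supply: 6 mm thick (unit's x), 220 mm wide (y) with its black end posts, top 170 mm above the table (end posts 16 mm thick, 175 mm). Fixed; axes as the unit's.
- lamp_top (a point): Top of the fixed lamp head behind the shield: a black block 60 (unit's x) x 50 (y) mm with a round metal lens ring on top, this point 140 mm above the table. Axes as the unit's.
- switch (a joint): Switch lever angle, rad: 0 leans fully right to the red mark (off, unit's -y), 0.5 upright, 1.0 leans fully left to the green mark (on, unit's +y). Starts at 0 to 0.2. It stays where it is left; about 1 N at the ball moves it.
- switch_tip (a point): Centre of the red ball (26 mm across) on the switch lever, a 10 mm thick steel bar; 80 mm from the pivot, which is at unit x +75, y -20 mm, 72 mm above the table. The lever swings in the unit's y-z plane: at joint value q the ball is at unit y = -20 + 80 sin(q - 0.5) mm, 72 + 80 cos(q - 0.5) mm above the table.
- rod_grip (a point): Centre of the yellow handle of the loose bent rod (0.2 kg), level in its stand. Handle: square bar 150 (x) x 24 (y) x 24 mm. x points to the bent end, z up. From the handle's +x end a 10 mm steel rod runs on along x at mid-height to 170 mm from this point, then straight down to 85 mm below it; a black rubber sleeve, 12 mm across, covers the lowest part.
- rod_tip (a point): Lower end of the bent rod's downward leg: 170 mm along x and 85 mm below the handle's centre.
- stand: Fixed grey rod stand. Origin: centre of its underside; x along the lying rod, bent end at +x; z up. Foot 160 x 90 x 12 mm; two posts 14 mm thick (x), 56 mm wide, at x -50 and +50 mm carry the handle, with 86 mm free between them for gripping it. Notches: floor 90 mm above the table, 36 mm wide (y), between cheeks up to 102 mm.
- cradle (a point): Where the centre of the rod's handle belongs in its stand: midway between the two posts, 102 mm above the table. Axes as the stand's.
- jar_center (a point): Bystander: centre of an amber jar with white cap, 60 mm across, 85 mm tall.
- dish_center (a point): Bystander: centre of a shallow round glass dish, 90 mm across, 18 mm high.
- slidebox_center (a point): Bystander: centre of a closed wooden slide box 60 x 100 x 35 mm.

How it is judged (in metres and radians):
On the way, in this order (a step that is already met when the one before it is completed fails the run):
1. the driver module is fully seated in the socket and released (z of plug_center in the frame of unit between 0.066 and 0.0725 m and horizontal distance between plug_center and socket below 0.004 m and angle between the z axis of plug_center and the z axis of unit, either way round below 0.05 rad and angle between the x axis of plug_center and the x axis of unit, either way round below 0.1 rad and contact force between the fingers and plug below 0.1 N), for 0.2 s.
2. the bent rod, held over the shield, touches the lever (contact force between rod and switch above 0.1 N and x of rod_tip in the frame of unit above 0.02 m).
3. the switch lever is flipped over to the on side (value of joint switch above 0.85 rad), for 0.1 s.
At the end, for the whole second after the job is handed in: Module seated: centre 66-72.5 mm high, within 4 mm of the socket centre, upright within 0.05 rad, square within 0.1 rad; switch joint above 0.85; rod level (0.1 rad) in both notches, handle centre within 30 mm of its place, 99-106 mm high, bent end as before; all at rest and released (all of step 1 and value of joint switch above 0.85 rad and distance between rod_grip and cradle below 0.03 m and z of rod_grip in the frame of stand between 0.099 and 0.106 m and angle between rod_grip's own z axis and vertical below 0.1 rad and x of rod_tip in the frame of stand above 0.1 m and linear speed of each of rod, plug below 0.02 m/s and contact force between the fingers and rod below 0.1 N); the robot touches nothing.
It fails at once if the gripper or arm touches the switch lever (contact force between any of the fingers, the arm and switch above 0.2 N).
It fails at once if something bumps hard (over 15 N) into the shield (contact force between shield and anything else above 15 N).
It fails at once if a bystander (jar, dish or slide box) is pushed more than 30 mm from its place (distance of any of jar_center, dish_center, slidebox_center from where it was at the start of the episode above 0.03 m).
It also fails if it takes over 72 s, if anything falls off the work surface, if the arm or the gripper's body presses on something with over 40 N, if the wrist force passes 120 N, or if a joint passes its speed limit or range.

ROBOT

A 7-joint arm with a two-finger parallel gripper is mounted at the origin on the work surface. World frame = base frame: x ahead of the robot, y to its left, z up, the work surface at z = 0. Lengths are in mm, angles in rad, forces in N, time in s.
With the tool pointing down it reaches from about 400 to 900 mm from the base axis. Payload 5.5 kg.
Tool frame: the origin (TCP) lies midway between the tips of the shut fingers; the grasp point (between the pads) lies 19 mm behind it; z points along the fingers, x is the direction in which the jaws open and shut, and the axes are right-handed (so a half turn about z gives the same grasp; the last joint's range is limited). The gripper opens to 92 mm and grips with 3 to 60 N. Pads are 19 mm wide; open, the fingers measure 130 mm over their backs; the gripper's body (75 mm by 190 mm) begins 47 mm behind the grasp point.
Start: joints at [-1.03, 0.501, -0.427, 1.55, 0.221, 1.138, -0.21], TCP at [178.218, 625.091, 226.729] pointing down, gripper open.
Joint ranges: [-2.88, 2.88], [-0.31, 2.03], [-1.54, 1.56], [0.2, 2.42], [-1.41, 4.55], [0.19, 2.02], [-2.57, 2.57]. Speed limits (rad/s): [2.57, 2.57, 3.14, 3.14, 3.14, 3.14, 3.14].

INTERFACE

Orientations are given as a rotation vector (axis times angle).
In Python, from plant import arm, vision, close_job gives the robot as it stands.
- The arm moves only by the tool move_arm, never from a script. Its argument "targets" is a list of rows, each a list of 6 numbers: the shift along the world's x, y, z each as a share of 30 cm, from -1 to 1, then the turn, a rotation vector about the world's x, y, z each as a share of 360 degrees, from -1 to 1. In form: [[dx, dy, dz, ax, ay, az], ...]. A call has 1 to 8 rows; each row is the pose to reach, as a shift and turn from the pose commanded when the call began, turning the shorter way round; what a row does not reach only later rows make up. A row lasts 1/8 s, in which the tool goes at most 62.5 mm and 10.7 degrees, less where a joint would pass 70% of its speed; a pose out of reach is approached as far as the arm can. A call with a number of a shift or a turn outside -1 to 1 is refused whole. A call with a gripper value outside its range is refused whole. "jaw" is the opening, from 0 (shut) to 1 (fully open), set as the call begins (left out, the last holds). The fingers move at their own pace and stop on an object; "newtons" is the grip in N (left out, the last holds). Time passes only in rows, so rows that repeat a pose let the fingers close. It gives the time, the measured TCP pose, the force and the opening at its end, in the units of the state.
- arm.get_state(): the state, without advancing time (a new reading comes with each control period).
- vision.read_camera(name): name is "side" or "top" or "wrist"; returns a dict with "color" (384x512x3 uint8, red, green, blue), "depth" (384x512 float32, mm along the optical axis (not along the pixel's ray), 0 where there is no reading), "fovy" (degrees; the focal length in pixels is half the picture's height over the tangent of half this angle, whatever the lens; pixels are square), "cx", "cy" (the principal point, pixels), "T" (4x4, takes a point from camera to world coordinates); the wrist camera has in their place "hand_eye" (4x4, takes a point from camera to tool coordinates, whose origin is the TCP and whose axes are the tool frame's). Camera axes: x right, y up, looking along -z (the intrinsics and any distortion apply to the point x, -y, -z); pixel columns grow to the right and rows downward; lengths in mm; the calibration is good to about 2 mm. A picture is of the moment at which its call begins: read the wrist's pose just before it.
- close_job(): hands the job in, once; it reports no verdict.
The state is a dict: "time": time; "joint_positions": joint angles; "joint_velocities": joint speeds; "tau": joint torques, N m; "ee_pos": TCP position; "tcp_rot": TCP orientation; "ft_force": force on the tool from outside, world axes, zero at the start; "moment": the same for the moment, N m; "width": finger opening in mm.
Only numpy, scipy, OpenCV 4.12 (cv2) and the standard library are available. Lean on these libraries where they do the work, as an engineer would, in place of code of your own. Each camera call takes 0.05 s, during which the arm holds its last target.

## Working session

There is one attempt and no reset: what is moved stays moved. The work goes in short steps, Python scripts to look and compute and a tool call to move; the robot and the scene stay as the last step left them, time stands still between calls to the robot, and variables do not carry over. Pictures are saved under pics/ and viewed, and the job is handed in when it is done.

Besides the shell and the picture viewer there is one more tool, called after ">>>" by a JSON object that holds its "api" and its "payload", one argument or row to a line. move_arm: Moves the arm, as the interface text tells. Its arguments: {"type":"object","properties":{"targets":{"type":"array"},"jaw":{"type":"number"},"newtons":{"type":"number"}},"required":["targets"]}

```bash
ls; mkdir -p pics; cat > h.py <<'E'
import numpy as np, cv2, json, pickle
from plant import arm, vision
from scipy.spatial.transform import Rotation as R
def snap(n, tag):
    st=arm.get_state(); c=vision.read_camera(n)
    c['st']=st
    cv2.imwrite(f'pics/{tag}.png', cv2.cvtColor(c['color'],cv2.COLOR_RGB2BGR))
    pickle.dump(c,open(f'pics/{tag}.pkl','wb'))
    return c
def load(tag): return pickle.load(open(f'pics/{tag}.pkl','rb'))
def TT(c):
    if 'T' in c: return np.array(c['T'])
    st=c['st']; T=np.eye(4); T[:3,:3]=R.from_rotvec(st['tcp_rot']).as_matrix(); T[:3,3]=st['ee_pos']
    return T@np.array(c['hand_eye'])
def foc(c): return c['color'].shape[0]/2/np.tan(np.radians(c['fovy'])/2)
def cloud(c):
    f=foc(c); h,w=c['depth'].shape; v,u=np.mgrid[:h,:w]; d=c['depth'].astype(float)
    P=np.stack([(u-c['cx'])/f*d, -(v-c['cy'])/f*d, -d, np.ones_like(d)],-1)@TT(c).T
    P=P[...,:3]; P[d<=0]=np.nan; return P
def ray(c,uv,z):
    f=foc(c); T=TT(c); uv=np.atleast_2d(uv).astype(float)
    d=np.stack([(uv[:,0]-c['cx'])/f, -(uv[:,1]-c['cy'])/f, -np.ones(len(uv))],-1)@T[:3,:3].T
    o=T[:3,3]; return o+d*((z-o[2])/d[:,2])[:,None]
E
python3 - <<'E'
from h import *
for n in ['side','top','wrist']:
    c=snap(n,n+'0'); print(n,{k:v for k,v in c.items() if k not in('color','depth','st')}, (c['depth']>0).mean())
print(c['st'])
E
```

```text
pics
side {'fovy': 43.077300188085914, 'cx': 255.26906070209108, 'cy': 189.54918952399456, 'T': array([[ 7.07783737e-01,  3.52254973e-01, -6.12338645e-01,
        -3.39751309e+02],
       [-7.05994233e-01,  3.83125702e-01, -5.95639857e-01,
        -8.21499483e+02],
       [ 2.47855715e-02,  8.53891756e-01,  5.19860121e-01,
         8.97725698e+02],
       [ 0.00000000e+00,  0.00000000e+00,  0.00000000e+00,
         1.00000000e+00]])} 0.9910786946614584
top {'fovy': 45.20009844106817, 'cx': 250.67323075356302, 'cy': 194.33925476859778, 'T': array([[-2.58980778e-02,  9.73074524e-01, -2.29031136e-01,
         2.63086118e+02],
       [-9.99642974e-01, -2.37020660e-02,  1.23343707e-02,
         7.86357473e+01],
       [ 6.57375085e-03,  2.29268802e-01,  9.73340949e-01,
         1.32689700e+03],
       [ 0.00000000e+00,  0.00000000e+00,  0.00000000e+00,
         1.00000000e+00]])} 0.9958953857421875
wrist {'fovy': 64.99675793665776, 'cx': 251.77434197585018, 'cy': 191.6989120774267, 'hand_eye': array([[ 9.99999494e-01,  7.03915353e-04,  7.18975773e-04,
        -3.64388633e-01],
       [ 8.
[... 251 characters left out ...]
1090087890625
{'time': 0.1, 'joint_positions': array([-1.0297829 ,  0.50175412, -0.42677077,  1.55137829,  0.22077683,
        1.13828647, -0.21031749]), 'joint_velocities': array([-0.00050443, -0.00169893, -0.00129058, -0.00145874, -0.00066537,
       -0.00120688,  0.0003549 ]), 'tau': array([-1.11365921e-02, -5.67873538e+01, -5.83822221e+00, -2.79919070e+01,
       -6.89371512e-02,  2.41372670e-02,  4.37447693e-05]), 'ee_pos': array([178.13764216, 624.43931386, 225.76513503]), 'tcp_rot': array([ 2.50681435e+00,  1.89184097e+00, -2.29206974e-03]), 'ft_force': array([-0.34914241, -0.02173914, -0.14042783]), 'moment': array([ 0.04935407, -0.09315337,  0.03145841]), 'width': 91.89898460756481}
```

View images.

View pics/top0.png

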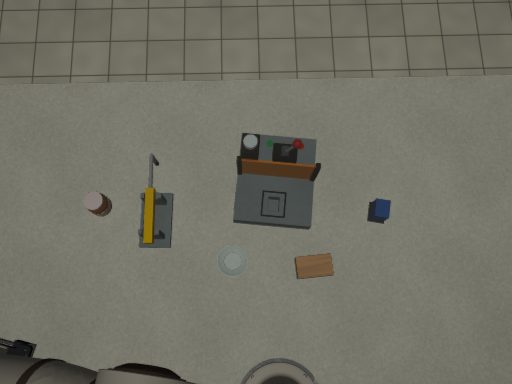

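View pics/side0.png

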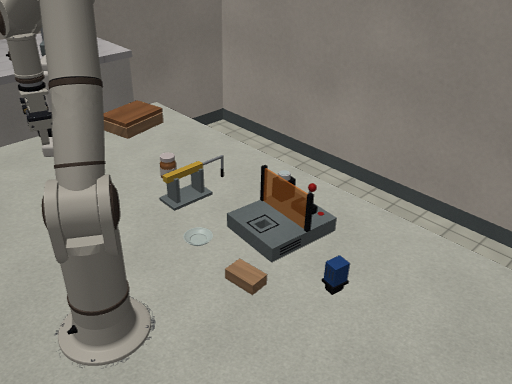

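View pics/wrist0.png

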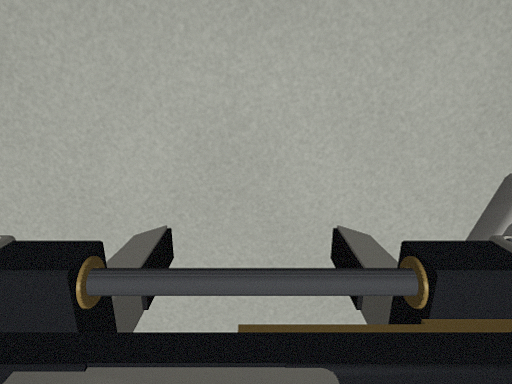

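```bash
python3 - <<'E'
from h import *
cs={n:load(n+'0') for n in('top','side')}
for n,c in cs.items():
    P=cloud(c); col=c['color'].astype(int); r,g,b=col[...,0],col[...,1],col[...,2]
    hsv=cv2.cvtColor(c['color'],cv2.COLOR_RGB2HSV).astype(int)
    print(n)
    if n=='top':
        for uv in [(200,150),(350,300),(200,300),(400,150)]: print(uv,P[uv[1],uv[0]])
        print('housing', P[215,250],P[215,300],P[150,310])
    m=(b>1.6*r)&(b>60)&(hsv[...,1]>120)
    Q=P[m]; print('blue',m.sum(),np.nanpercentile(Q,[2,50,98],axis=0).round(1))
    top=m&(np.abs(P[...,2]-96)<6)
    vv,uu=np.where(top); 
    X=ray(c,np.c_[uu,vv],96)[:,:2].astype(np.float32)
    print('plug top',cv2.minAreaRect(X),top.sum(), np.nanmedian(P[top][:,2]))
    y=(hsv[...,0]>18)&(hsv[...,0]<30)&(hsv[...,1]>180)&(hsv[...,2]>120)
    print('yellow',y.sum(),np.nanpercentile(P[y],[2,50,98],axis=0).round(1))
    t=y&(np.abs(P[...,2]-114)<6); vv,uu=np.where(t); print('handle top',t.sum(),cv2.minAreaRect(ray(c,np.c_[uu,vv],114)[:,:2].astype(np.float32)))
    rd=((hsv[...,0]<5)|(hsv[...,0]>174))&(hsv[...,1]>180)&(r>90)
    k,lab,stt,cen=cv2.connectedComponentsWithStats(rd.astype(np.uint8))
    for i in range(1,k):
        if stt[i,4]>6: print('red',stt[i],cen[i].round(1),np.nanmedian(P[lab==i],axis=0).round(1))
    # housing top
    h=(np.abs(P[...,2]-50)<5)&(P[...,0]>400)&(P[...,0]<900)&(np.abs(P[...,1])<250)&(hsv[...,1]<80)
    k,lab,stt,cen=cv2.connectedComponentsWithStats(h.astype(np.uint8)); 
    for i in range(1,k):
        if stt[i,4]>300:
            vv,uu=np.where(lab==i); print('house',stt[i,4],cv2.minAreaRect(ray(c,np.c_[uu,vv],50)[:,:2].astype(np.float32)))
E
python3 - <<'E'
import cv2
a=cv2.imread('pics/top0.png')
cv2.imwrite('pics/topz.png',cv2.resize(a[120:290,80:400],None,fx=2.5,fy=2.5,interpolation=cv2.INTER_CUBIC))
a=cv2.imread('pics/side0.png')
cv2.imwrite('pics/sidez.png',cv2.resize(a[140:300,150:360],None,fx=3.6,fy=3.6,interpolation=cv2.INTER_CUBIC))
E
```

```text
top
(200, 150) [7.16501560e+02 2.11293809e+02 4.05747408e-01]
(350, 300) [ 2.63794700e+02 -2.09179318e+02 -2.38015767e-01]
(200, 300) [274.6834062  211.70960701  -0.49904025]
(400, 150) [ 701.97649413 -393.85631074    0.9893    ]
housing [504.14856509  65.88143035  48.53092363] [501.18050642 -75.39269383  45.79515426] [ 691.37067258 -113.46263644   51.78991564]
blue 238 [[ 483.1 -314.2   90.6]
 [ 505.7 -294.4   95.5]
 [ 528.9 -275.1  100.1]]
plug top ((506.01837158203125, -294.33221435546875), (37.42161560058594, 47.622840881347656), 78.88703918457031) 235 95.58337558309518
yellow 444 [[428.6 328.4 108.3]
 [498.3 338.6 113.6]
 [571.  348.9 118.6]]
handle top 432 ((499.4942626953125, 338.5426025390625), (21.68985939025879, 146.8463134765625), 89.37760162353516)
red [294 140   7   7  33] [296.8 143. ] [676.5 -63.6 157.2]
red [301 144   3   4   7] [302.1 145.7] [705.9 -91.   51.3]
house 812 ((696.2942504882812, -46.63664245605469), (164.74989318847656, 77.43024444580078), 83.32090759277344)
house 3283 ((547.60546875, -1.4358367919921875), (219.7486114501953, 138.17819213867188), 83.31765747070312)
side
blue 330 [[ 480.2 -318.8   39.4]
 [ 490.3 -298.6   93.5]
 [ 530.2 -277.6   98.4]]
plug top ((503.2389221191406, -298.95220947265625), (38.47560501098633, 55.201385498046875), 81.25498962402344) 198 95.4533154954438
yellow 45 [[427.4 325.1 107.8]
 [497.2 338.6 112.8]
 [570.3 347.1 117. ]]
handle top 44 ((497.4912414550781, 332.3959655761719), (20.5991153717041, 145.384033203125), 89.15979766845703)
red [309 184   7   5  28] [311.8 186. ] [674.3 -69.8 154.4]
red [318 212   5   3  13] [320.3 213. ] [708.7 -87.5  50. ]
house 2204 ((608.3443603515625, -15.935409545898438), (228.2183837890625, 265.4123229980469), 83.43383026123047)
```

View pics/topz.png

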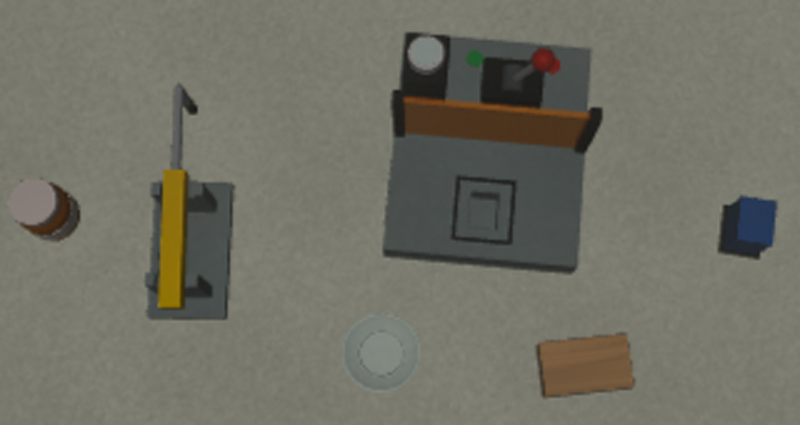

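View pics/sidez.png

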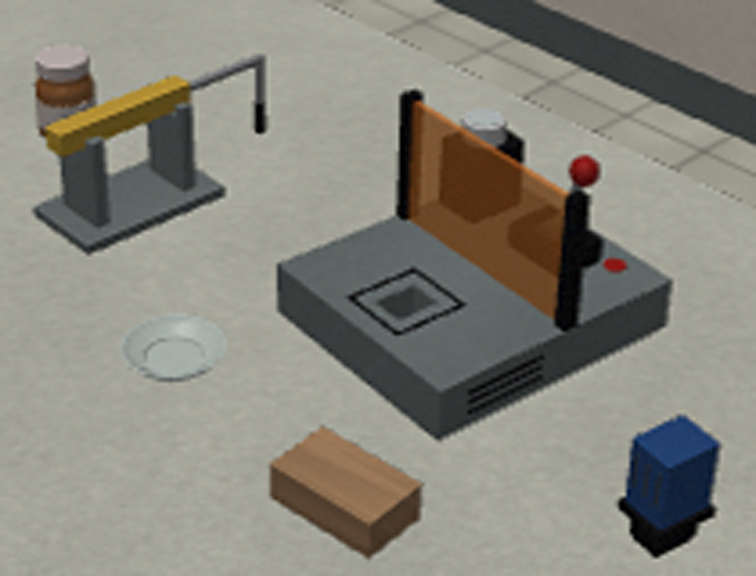

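>>> {"api": "move_arm", "payload": {
  "targets": [
    [1,-0.94,0.2,0,0,0],
    [1,-0.94,0.2,0,0,0],
    [1,-0.94,0.2,0,0,0],
    [1,-0.94,0.2,0,0,0.04],
    [1,-0.94,0.2,0,0,0.04],
    [1,-0.94,0.2,0,0,0.04],
    [1,-0.94,0.2,0,0,0.04],
    [1,-0.94,0.2,0,0,0.04]
  ],
  "jaw": 1
}}

```text
time: 1.15
ee_pos: [482.3, 338.5, 286.8]
tcp_rot: [2.258, 2.18, -0.0]
ft_force: [-0.2, -0.4, -0.9]
width: 91.9
```

```bash
python3 - <<'E'
from h import *
c=snap('wrist','w_rod'); print(c['st']['ee_pos'],c['st']['joint_positions'].round(2))
E
```

```text
[482.25791995 338.47318217 286.75400905] [-0.38  0.33 -0.35  1.64  0.12  1.19  0.78]
```

View pics/w_rod.png

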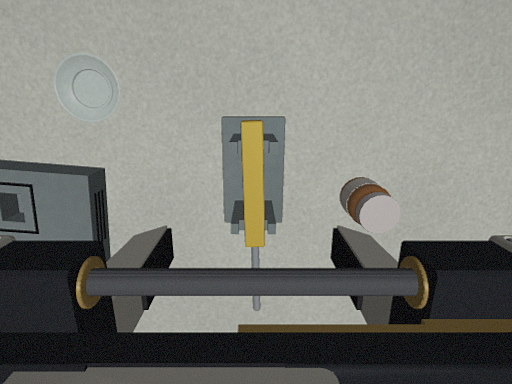

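```bash
python3 - <<'E'
from h import *
c=load('w_rod'); P=cloud(c); print(TT(c).round(3))
hsv=cv2.cvtColor(c['color'],cv2.COLOR_RGB2HSV).astype(int)
y=(hsv[...,0]>18)&(hsv[...,0]<30)&(hsv[...,1]>150)&(hsv[...,2]>120); y[255:]=0
t=y&(np.abs(P[...,2]-114)<8); vv,uu=np.where(t); print(t.sum(),cv2.minAreaRect(ray(c,np.c_[uu,vv],114)[:,:2].astype(np.float32)),np.nanmedian(P[t][:,2]))
f=(np.abs(P[...,2]-12)<4)
k,lab,s,ce=cv2.connectedComponentsWithStats(f.astype(np.uint8))
for i in range(1,k):
  if s[i,4]>300: vv,uu=np.where(lab==i); print(s[i],cv2.minAreaRect(ray(c,np.c_[uu,vv],12)[:,:2].astype(np.float32)))
for uv in [(256,130),(256,240),(256,280),(300,60)]: print(uv,P[uv[1],uv[0]].round(1), ray(c,uv,0).round(1))
E
```

```text
[[ 3.60000e-02 -9.55000e-01 -2.93000e-01  4.03401e+02]
 [ 9.99000e-01  3.40000e-02  1.30000e-02  3.41055e+02]
 [-2.00000e-03 -2.94000e-01  9.56000e-01  4.45320e+02]
 [ 0.00000e+00  0.00000e+00  0.00000e+00  1.00000e+00]]
1936 ((500.03741455078125, 338.1695556640625), (23.225727081298828, 148.94503784179688), 89.49917602539062) 114.6328231705345
[  58   56   59   63 1592] ((380.8067626953125, 115.979248046875), (78.48782348632812, 78.26544952392578), 40.61373519897461)
[ 221  116   64  106 3320] ((504.91168212890625, 337.630615234375), (89.68537139892578, 158.20333862304688), 87.87853240966797)
[  0 161 109 100 342] ((528.2217407226562, 75.31732940673828), (210.32913208007812, 106.98473358154297), 37.0206184387207)
(256, 130) [435.2 343.7 115.9] [[446.4 344.6   0. ]]
(256, 240) [566.2 339.5 114.1] [[622.4 339.    0. ]]
(256, 280) [453.3 340.3 369.6] [[697.1 336.6   0. ]]
(300, 60) [355.  407.3   1.7] [[354.8 407.5   0. ]]
```

>>> {"api": "move_arm", "payload": {
  "targets": [
    [0.1,-1,0,0,0,-0.013],
    [0.1,-1,0,0,0,-0.013],
    [0.1,-1,0,0,0,-0.013],
    [0.1,-1,0,0,0,-0.013],
    [0.1,-1,0,0,0,-0.013],
    [0.1,-1,0,0,0,-0.013]
  ]
}}

```text
time: 1.95
ee_pos: [507.9, 39.6, 286.4]
tcp_rot: [2.344, 2.091, -0.002]
ft_force: [-0.1, 1.6, 0.5]
width: 91.7
```

>>> {"api": "move_arm", "payload": {
  "targets": [
    [0,-0.13,0,0,0,0],
    [0,-0.13,0,0,0,0],
    [0,-0.13,0,0,0,0]
  ]
}}

```text
time: 2.33
ee_pos: [507.9, 6.7, 286.5]
tcp_rot: [-2.334, -2.101, -0.001]
ft_force: [0.6, 0.6, -0.1]
width: 92.2
```

```bash
python3 - <<'E'
from h import *
c=snap('wrist','w_soc'); print(c['st']['ee_pos'],c['st']['joint_positions'].round(2))
E
```

```text
[507.94706999   6.70703191 286.53696721] [ 0.07  0.16 -0.15  1.84  0.03  1.14  1.38]
```

View pics/w_soc.png

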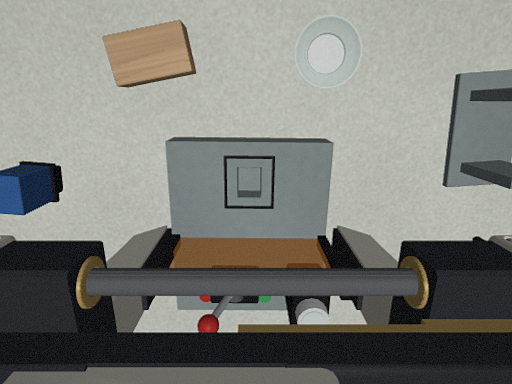

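```bash
cat >> h.py <<'E'
def darkrect(c,lo,hi,z,thr=45):
    g=c['color'].max(-1); m=np.zeros(g.shape,np.uint8); m[lo[1]:hi[1],lo[0]:hi[0]]=(g<thr)[lo[1]:hi[1],lo[0]:hi[0]]
    return m
E
python3 - <<'E'
from h import *
c=load('w_soc'); P=cloud(c)
m=darkrect(c,(215,148),(285,215),50); vv,uu=np.where(m>0); print(m.sum(), uu.min(),uu.max(),vv.min(),vv.max())
print('frame',cv2.minAreaRect(ray(c,np.c_[uu,vv],50.5)[:,:2].astype(np.float32)))
# inner
cn,hi=cv2.findContours(m,cv2.RETR_CCOMP,cv2.CHAIN_APPROX_NONE)
for k,h in zip(cn,hi[0]):
    if len(k)>40:
        q=ray(c,k[:,0,:],50.5)[:,:2].astype(np.float32); print(len(k),h,cv2.minAreaRect(q))
g=c['color'].max(-1)
print(g[180,215:290]); print(g[145:220,250])
print(P[180,215:290:4,2].round(0)); print(P[145:220:3,250,2].round(0))
hs=(np.abs(P[...,2]-50)<4); hs[236:]=0
k,lab,s,ce=cv2.connectedComponentsWithStats(hs.astype(np.uint8))
i=lab[150,250] or lab[220,250]
vv,uu=np.where(lab==i); print(s[i],cv2.minAreaRect(ray(c,np.c_[uu,vv],50)[:,:2].astype(np.float32)),np.nanmedian(P[lab==i][:,2]))
a=cv2.imread('pics/w_soc.png')[135:245,160:340]; cv2.imwrite('pics/w_socz.png',cv2.resize(a,None,fx=4.4,fy=4.4,interpolation=cv2.INTER_NEAREST))
E
```

```text
356 224 274 156 208
frame ((536.2501220703125, -0.5040245056152344), (66.79937744140625, 73.10076141357422), 83.72816467285156)
198 [-1 -1  1 -1] ((536.2501220703125, -0.5040245056152344), (66.79937744140625, 73.10076141357422), 83.72816467285156)
186 [-1 -1 -1  0] ((536.2208251953125, -0.57745361328125), (64.74026489257812, 70.2319107055664), 83.91511535644531)
[134 133 130 134 134 133 132 136 143  79   2   0 126 143 136 133 132 133
 134 135 141 131  84 103 133 133 136 134 134 136 130 131 137 135 129 132
 134 134 130 134 131 131 134 134 139  79  94 134 134 133 129 130 134 128
 132 138  88  25  25 100 129 131 129 129 127 129 131 125 127 130 130 132
 131 130 128]
[126 125 131 133 134 130 132 132 134 132 122  59  16  42 133 139 131 133
 130 132 134 133 126 131 131 128 131 133 131 133 130 134 135 133 137 132
 136 129 133 133 130 133 130 131 139 112  76  76  76  81  74  68 111 128
 130 129 132 133 132 141 121  52  16  76 136 133 132 129 133 133 128 135
 134 134 131]
[51. 51. 51. 51. 51. 51. 17. 16. 17. 18. 17. 17. 51. 51. 52. 51. 50. 51.
 50.]
[50. 50. 50. 50. 52. 50. 51. 51. 18. 18. 16. 17. 17. 15. 18. 17. 32. 45.
 51. 52. 50. 52. 51. 51. 51.]
[  165   141   169    95 14472] ((546.999267578125, -2.4025192260742188), (221.40560913085938, 134.02110290527344), 83.91169738769531) 50.72806417938648
```

View pics/w_socz.png

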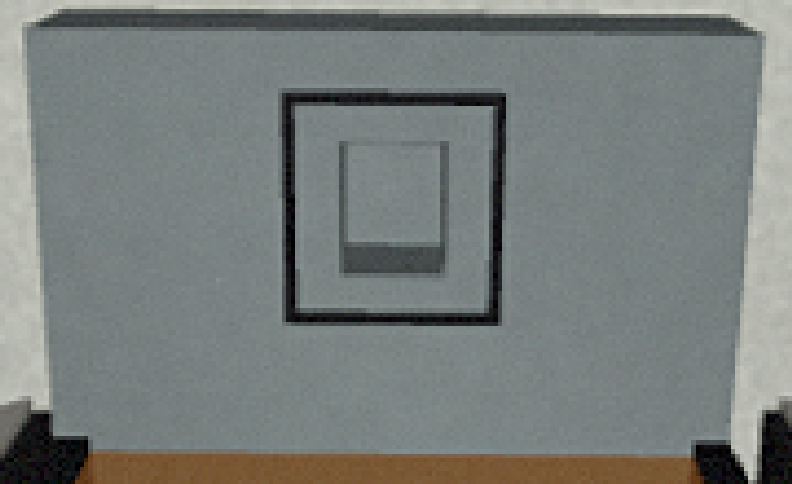

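>>> {"api": "move_arm", "payload": {
  "targets": [
    [-0.1,-0.98,0.15,0,0,-0.011],
    [-0.1,-0.98,0.15,0,0,-0.011],
    [-0.1,-0.98,0.15,0,0,-0.011],
    [-0.1,-0.98,0.15,0,0,-0.011],
    [-0.1,-0.98,0.15,0,0,-0.011],
    [-0.1,-0.98,0.15,0,0,-0.011],
    [-0.1,-0.98,0.15,0,0,-0.011],
    [-0.1,-0.98,0.15,0,0,-0.011]
  ]
}}

```text
time: 3.38
ee_pos: [479.2, -287.3, 331.4]
tcp_rot: [-2.404, -2.02, -0.001]
ft_force: [0.0, 1.7, -0.2]
width: 91.8
```

```bash
python3 - <<'E'
from h import *
c=snap('wrist','w_plug'); print(c['st']['ee_pos'],c['st']['tcp_rot'],c['st']['joint_positions'].round(2))
P=cloud(c); hsv=cv2.cvtColor(c['color'],cv2.COLOR_RGB2HSV).astype(int)
m=(hsv[...,0]>100)&(hsv[...,0]<130)&(hsv[...,1]>120)
t=m&(np.abs(P[...,2]-96)<5); vv,uu=np.where(t)
print(m.sum(),t.sum(),np.nanmedian(P[t],axis=0)); print(cv2.minAreaRect(ray(c,np.c_[uu,vv],96)[:,:2].astype(np.float32)))
a=cv2.imread('pics/w_plug.png')[100:260,150:350]; cv2.imwrite('pics/w_plugz.png',cv2.resize(a,None,fx=3.7,fy=3.7,interpolation=cv2.INTER_NEAREST))
E
```

```text
[ 479.19822098 -287.26924211  331.41720563] [-2.40445895e+00 -2.02028099e+00 -9.78324116e-04] [ 0.43  0.22  0.08  1.67 -0.02  1.26  1.91]
3126 1023 [ 506.37461253 -295.18440393   96.62530425]
((541.2896728515625, -208.47784423828125), (232.21278381347656, 55.12606430053711), 68.62661743164062)
```

View pics/w_plugz.png

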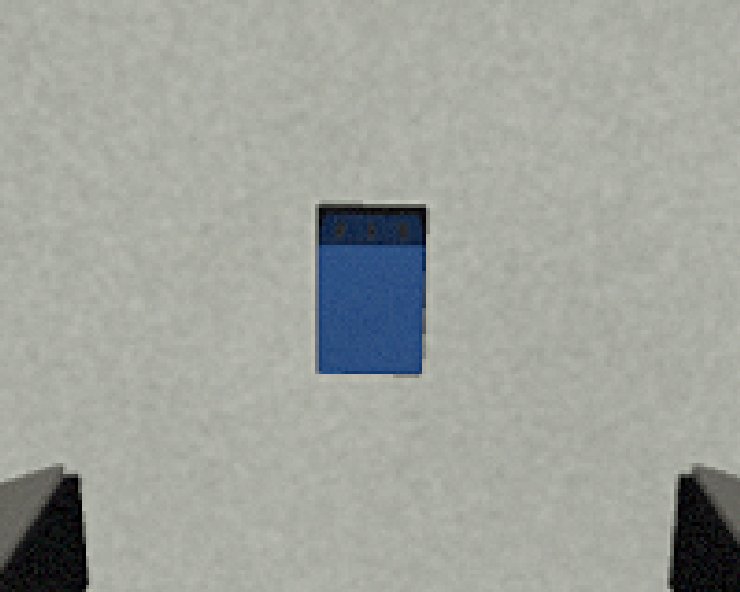

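```bash
python3 - <<'E'
from h import *
c=load('w_plug'); P=cloud(c); hsv=cv2.cvtColor(c['color'],cv2.COLOR_RGB2HSV).astype(int)
m=(hsv[...,0]>100)&(hsv[...,0]<130)&(hsv[...,1]>120)&(hsv[...,2]>115); m[210:]=0; m[:, :230]=0; m[:,275:]=0
vv,uu=np.where(m); print(m.sum(),uu.min(),uu.max(),vv.min(),vv.max(), np.nanmedian(P[m],axis=0))
print(cv2.minAreaRect(ray(c,np.c_[uu,vv],96)[:,:2].astype(np.float32)))
# edge fits left/right
L=[];Rr=[]
for v in range(vv.min()+2,vv.max()-1):
    x=uu[vv==v]; L.append((x.min()-.5,v)); Rr.append((x.max()+.5,v))
for e in (L,Rr):
    q=ray(c,e,96); p=np.polyfit(q[:,0],q[:,1],1); print('yaw',np.degrees(np.arctan(p[0])),np.polyval(p,506))
# collar/foot visible outlines
E
```

```text
956 236 263 166 200 [ 506.90244387 -295.68572394   96.67553111]
((507.8704833984375, -295.9283447265625), (37.15560531616211, 47.76648712158203), 80.0138168334961)
yaw -10.601461950495631 -314.77676572401595
yaw -9.664346763047307 -276.3431390773813
```

>>> {"api": "move_arm", "payload": {
  "targets": [
    [0.094,-0.028,-0.2,0,0,0],
    [0.094,-0.028,-0.4,0,0,0],
    [0.094,-0.028,-0.6,0,0,0],
    [0.094,-0.028,-0.8,0,0,0],
    [0.094,-0.028,-0.9,0,0,0],
    [0.094,-0.028,-0.945,0,0,0],
    [0.094,-0.028,-0.945,0,0,0],
    [0.094,-0.028,-0.945,0,0,0]
  ]
}}

```text
time: 4.42
ee_pos: [507.9, -298.8, 50.0]
tcp_rot: [2.407, 2.015, 0.002]
ft_force: [0.3, 0.7, 0.9]
width: 92.0
```

```bash
python3 - <<'E'
from h import *
c=snap('wrist','w_plug2'); print(c['st']['ee_pos'],c['st']['tcp_rot'],c['st']['ft_force'])
E
```

```text
[ 507.86163018 -298.80050879   49.95702986] [2.40691167e+00 2.01477469e+00 1.85931695e-03] [0.31208205 0.71085858 0.88278004]
```

View pics/w_plug2.png

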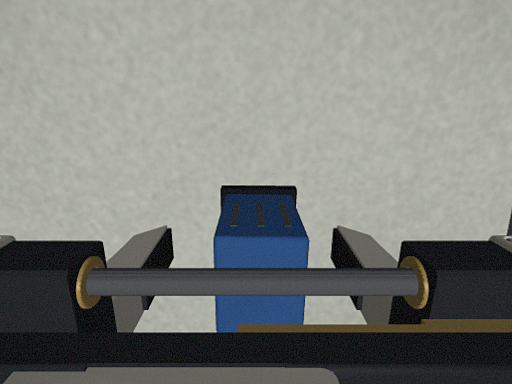

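>>> {"api": "move_arm", "payload": {
  "targets": [
    [0,0.011,-0.008,0,0,0],
    [0,0.011,-0.008,0,0,0]
  ]
}}

```text
time: 4.72
ee_pos: [506.7, -294.6, 46.3]
tcp_rot: [2.408, 2.016, 0.001]
ft_force: [-0.1, -0.1, -0.2]
width: 91.7
```

>>> {"api": "move_arm", "payload": {
  "targets": [
    [0,0,0,0,0,0],
    [0,0,0,0,0,0],
    [0,0,0,0,0,0],
    [0,0,0,0,0,0],
    [0,0,0,0,0,0],
    [0,0,0,0,0,0]
  ],
  "jaw": 0,
  "newtons": 30
}}

```text
time: 5.48
ee_pos: [506.4, -295.0, 45.8]
tcp_rot: [-2.409, -2.016, 0.0]
ft_force: [-0.7, 0.3, 0.9]
width: 40.0
```

```bash
python3 - <<'E'
from h import *
c=snap('wrist','w_plug3'); print(c['st'])
E
```

```text
{'time': 5.475, 'joint_positions': array([ 0.43675042,  0.58719072,  0.05809662,  1.85022026, -0.04962828,
        0.70563349,  1.91654044]), 'joint_velocities': array([-0.0013291 ,  0.00144481,  0.00253586,  0.00066929,  0.00170802,
        0.00073086, -0.00179293]), 'tau': array([ 2.26744080e-03, -5.58040631e+01,  1.64637297e+00, -2.04217958e+01,
        3.43998754e-02,  7.37804524e-02, -8.91701697e-03]), 'ee_pos': array([ 506.41920746, -295.00292913,   45.81333986]), 'tcp_rot': array([-2.40922392e+00, -2.01614967e+00,  3.48780959e-05]), 'ft_force': array([-0.69743238,  0.29596449,  0.88641971]), 'moment': array([ 0.00655672, -0.03082087,  0.07732253]), 'width': 40.01275446240476}
```

View pics/w_plug3.png

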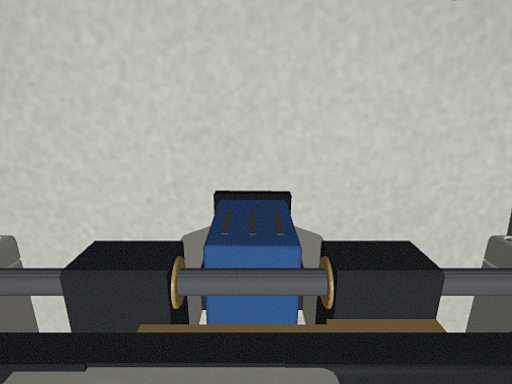

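```bash
python3 - <<'E'
from h import *
c=load('w_plug3')
g=c['color']; 
for u in (225,240,265,280): print(u,[(v,tuple(int(x) for x in g[v,u])) for v in range(186,206)][::2]); print([ (v,int(g[v,u,2])) for v in range(236,250)])
T=np.linalg.inv(np.block([[R.from_rotvec(c['st']['tcp_rot']).as_matrix(),np.array(c['st']['ee_pos'])[:,None]],[np.zeros((1,3)),1]]))
for uv,z in [((252,244),96),((252,191),36),((208,244),96),((297,244),96)]:
    p=ray(c,uv,z)[0]; print(uv,p.round(1),(T[:3,:3]@p+T[:3,3]).round(2))
E
```

```text
225 [(186, (189, 191, 182)), (188, (191, 195, 185)), (190, (117, 120, 113)), (192, (12, 15, 13)), (194, (22, 20, 31)), (196, (34, 33, 38)), (198, (28, 28, 34)), (200, (23, 46, 79)), (202, (25, 49, 81)), (204, (30, 54, 84))]
[(236, 90), (237, 87), (238, 87), (239, 82), (240, 85), (241, 86), (242, 86), (243, 81), (244, 89), (245, 112), (246, 137), (247, 143), (248, 136), (249, 145)]
240 [(186, (193, 194, 186)), (188, (191, 194, 185)), (190, (145, 146, 139)), (192, (6, 12, 9)), (194, (16, 19, 15)), (196, (20, 26, 31)), (198, (35, 29, 26)), (200, (16, 47, 77)), (202, (27, 51, 81)), (204, (24, 47, 82))]
[(236, 82), (237, 85), (238, 82), (239, 84), (240, 81), (241, 82), (242, 84), (243, 79), (244, 89), (245, 105), (246, 125), (247, 138), (248, 142), (249, 140)]
265 [(186, (193, 197, 187)), (188, (194, 196, 188)), (190, (145, 148, 142)), (192, (0, 0, 0)), (194, (29, 29, 30)), (196, (23, 30, 26)), (198, (40, 38, 38)), (200, (33, 50, 85)), (202, (27, 49, 85)), (204, (22, 47, 82))]
[(236, 88), (237, 85), (238, 81), (239, 85), (240, 83), (241, 83), (242, 87), (243, 92), (244, 88), (245, 106), (246, 122), (247, 131), (248, 137), (249, 141)]
280 [(186, (193, 196, 187)), (188, (194, 197, 186)), (190, (180, 182, 173)), (192, (8, 3, 8)), (194, (18, 26, 29)), (196, (30, 35, 33)), (198, (36, 35, 37)), (200, (22, 47, 80)), (202, (28, 53, 87)), (204, (33, 54, 88))]
[(236, 86), (237, 86), (238, 81), (239, 89), (240, 85), (241, 84), (242, 86), (243, 80), (244, 87), (245, 100), (246, 118), (247, 132), (248, 140), (249, 140)]
(252, 244) [ 483.  -291.2   96. ] [ -0.42 -23.7  -50.19]
(252, 191) [ 479.2 -290.6   36. ] [ -0.41 -27.55   9.82]
(208, 244) [ 479.9 -308.5   96. ] [-17.91 -23.71 -50.19]
(297, 244) [ 486.2 -273.6   96. ] [ 17.46 -23.69 -50.18]
```

>>> {"api": "move_arm", "payload": {
  "targets": [
    [0,0,0.2,0,0,0],
    [0.01,0.1,0.36,0,0,0],
    [0.095,0.982,0.36,0,0,0.0108],
    [0.095,0.982,0.36,0,0,0.0108],
    [0.095,0.982,0.36,0,0,0.0108],
    [0.095,0.982,0.36,0,0,0.0108],
    [0.095,0.982,0.36,0,0,0.0108],
    [0.095,0.982,0.36,0,0,0.0108]
  ]
}}

```text
time: 6.52
ee_pos: [534.6, 0.8, 153.5]
tcp_rot: [-2.336, -2.1, 0.001]
ft_force: [0.5, -0.6, -2.1]
width: 39.5
```

>>> {"api": "move_arm", "payload": {
  "targets": [
    [0,0,-0.06,0,0,0],
    [0,0,-0.12,0,0,0],
    [0,0,-0.12,0,0,0]
  ]
}}

```text
time: 6.9
ee_pos: [533.3, -3.4, 116.4]
tcp_rot: [-2.342, -2.091, 0.006]
ft_force: [0.1, 0.0, -2.0]
width: 40.1
```

```bash
python3 - <<'E'
from h import *
c=snap('wrist','w_ins'); s=c['st'];print(s['ee_pos'],s['tcp_rot'],s['ft_force'],s['width'], np.degrees(2*np.arctan2(s['tcp_rot'][1],s['tcp_rot'][0])))
E
```

```text
[533.25985136  -3.40193014 116.36560723] [-2.34230067 -2.09127118  0.00593472] [ 1.10526313e-01  7.30123420e-04 -1.97757286e+00] 40.12674821598655 -276.4812708138872
```

View pics/w_ins.png

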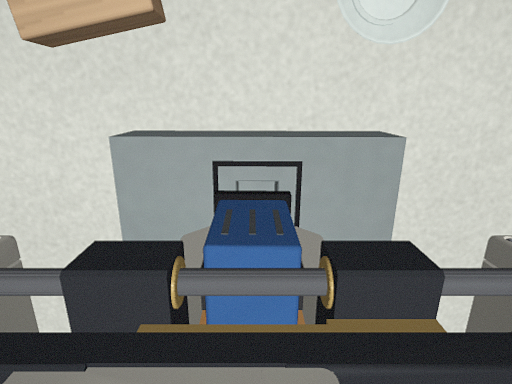

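>>> {"api": "move_arm", "payload": {
  "targets": [
    [0,0,0,0,0,0],
    [0,0,0,0,0,0]
  ]
}}

```text
time: 7.2
ee_pos: [535.5, -0.9, 118.6]
tcp_rot: [2.339, 2.095, 0.001]
ft_force: [-0.0, -0.2, -2.3]
width: 39.7
```

>>> {"api": "move_arm", "payload": {
  "targets": [
    [0,0,0,0,0,0]
  ]
}}

```text
time: 7.32
ee_pos: [535.2, -0.5, 118.4]
tcp_rot: [2.339, 2.096, 0.001]
ft_force: [-1.6, 1.3, -2.4]
width: 39.5
```

```bash
python3 - <<'E'
from h import *
c=snap('wrist','w_ins2'); s=c['st'];print(s['ee_pos'],np.degrees(2*np.arctan2(s['tcp_rot'][1],s['tcp_rot'][0])))
T=np.linalg.inv(np.block([[R.from_rotvec(s['tcp_rot']).as_matrix(),np.array(s['ee_pos'])[:,None]],[np.zeros((1,3)),1]]))
g=c['color'].max(-1)
def tool(uv,z):
    p=ray(c,uv,z); return (p@T[:3,:3].T+T[:3,3]).round(2)
for v in (172,180,188):
    d=np.where(g[v,200:310]<60)[0]+200; print(v,d)
    l=d[d<240]; r=d[d>270]
    q=tool([(l.mean(),v),(r.mean(),v)],50); print(q, q[:,0].mean())
for u in (225,250,290):
    d=np.where(g[150:200,u]<60)[0]+150; print(u,d)
e=[]
for u in range(222,296,4):
    d=np.where(g[150:175,u]<60)[0]+150; e.append((u,d.mean()))
q=ray(c,e,50); p=np.polyfit(q[:,1],q[:,0],1); print('back frame line slope deg',np.degrees(np.arctan(p[0])), tool(e,50)[[0,8,-1]])
E
```

```text
[ 5.35248124e+02 -4.89824952e-01  1.18351264e+02] 83.72873591121792
172 [209 210 211 212 213 293 294 295 296]
[[-32.1  -25.22  68.33]
 [ 32.38 -25.17  68.33]] 0.14000000000000057
180 [210 211 212 213 272 292 293 294 295 296]
[[-31.97 -18.83  68.33]
 [ 29.4  -18.79  68.34]] -1.2850000000000001
188 [210 211 212 213 292 293 294 295]
[[-32.23 -12.35  68.34]
 [ 32.12 -12.3   68.34]] -0.054999999999999716
225 [159 160 161 162 191 192 193 194 195 196 197 198 199]
250 [159 160 161 162 191 192 193 194 195 196 197 198 199]
290 [159 160 161 162 194 195 196 197 198 199]
back frame line slope deg 7.685208821301709 [[-23.33 -34.21  68.32]
 [  1.1  -34.19  68.32]
 [ 31.82 -29.5   68.33]]
```

>>> {"api": "move_arm", "payload": {
  "targets": [
    [0,0,-0.03,0,0,0],
    [0,0,-0.06,0,0,0],
    [0,0,-0.08,0,0,0],
    [0,0,-0.1,0,0,0],
    [0,0,-0.1,0,0,0],
    [0,0,-0.1,0,0,0]
  ]
}}

```text
time: 8.12
ee_pos: [535.0, -0.4, 87.9]
tcp_rot: [-2.34, -2.097, -0.0]
ft_force: [-0.1, 0.3, -2.1]
width: 39.9
```

>>> {"api": "move_arm", "payload": {
  "targets": [
    [0,0,-0.015,0,0,0],
    [0,0,-0.03,0,0,0],
    [0,0,-0.045,0,0,0],
    [0,0,-0.055,0,0,0],
    [0,0,-0.055,0,0,0],
    [0,0,-0.055,0,0,0]
  ]
}}

```text
time: 8.88
ee_pos: [534.9, -0.4, 71.3]
tcp_rot: [-2.339, -2.097, 0.0]
ft_force: [0.0, -0.3, -2.4]
width: 40.1
```

>>> {"api": "move_arm", "payload": {
  "targets": [
    [0,0,-0.006,0,0,0],
    [0,0,-0.012,0,0,0],
    [0,0,-0.014,0,0,0],
    [0,0,-0.014,0,0,0]
  ]
}}

```text
time: 9.38
ee_pos: [534.9, -0.4, 67.8]
tcp_rot: [2.339, 2.097, 0.0]
ft_force: [-2.6, -0.3, 5.6]
width: 40.4
```

>>> {"api": "move_arm", "payload": {
  "targets": [
    [0,0,-0.003,0,0,0],
    [0,0,-0.003,0,0,0]
  ]
}}

```text
time: 9.62
ee_pos: [535.0, -0.4, 67.7]
tcp_rot: [2.339, 2.097, 0.0]
ft_force: [-6.2, -0.2, 11.9]
width: 39.7
```

>>> {"api": "move_arm", "payload": {
  "targets": [
    [0,0,0.003,0,0,0],
    [0,0,0.003,0,0,0],
    [0,0,0.003,0,0,0],
    [0,0,0.003,0,0,0],
    [0,0,0.003,0,0,0]
  ],
  "jaw": 1
}}

```text
time: 10.25
ee_pos: [534.9, -0.4, 67.0]
tcp_rot: [-2.339, -2.097, 0.0]
ft_force: [-0.5, -0.0, 0.1]
width: 85.3
```

>>> {"api": "move_arm", "payload": {
  "targets": [
    [0,0,0.1,0,0,0],
    [0,0,0.3,0,0,0],
    [0,0,0.5,0,0,0],
    [0,0,0.7,0,0,0],
    [-0.09,0.02,0.86,0,0,0],
    [-0.09,0.02,0.86,0,0,0],
    [-0.09,0.02,0.86,0,0,0],
    [-0.09,0.02,0.86,0,0,0]
  ]
}}

```text
time: 11.25
ee_pos: [507.3, 5.4, 323.4]
tcp_rot: [-2.338, -2.095, 0.004]
ft_force: [-0.6, 0.6, 0.1]
width: 91.8
```

```bash
python3 - <<'E'
from h import *
c=snap('wrist','w_seat'); s=c['st'];print(s['ee_pos'])
P=cloud(c); hsv=cv2.cvtColor(c['color'],cv2.COLOR_RGB2HSV).astype(int)
m=(hsv[...,0]>100)&(hsv[...,0]<130)&(hsv[...,1]>120)&(hsv[...,2]>115); m[225:]=0; m[:, :200]=0; m[:,300:]=0
vv,uu=np.where(m); print(m.sum(),np.nanmedian(P[m],axis=0)); print(cv2.minAreaRect(ray(c,np.c_[uu,vv],118)[:,:2].astype(np.float32)))
c=snap('top','top1'); c=snap('side','side1')
a=cv2.imread('pics/side1.png')[140:300,200:360]; cv2.imwrite('pics/side1z.png',cv2.resize(a,None,fx=3.7,fy=3.7,interpolation=cv2.INTER_CUBIC))
E
```

```text
[507.28201546   5.36650242 323.42634341]
1129 [535.66539108  -1.59713971 118.6790648 ]
((536.4370727539062, -0.9817714691162109), (37.74067306518555, 48.80278778076172), 82.74686431884766)
```

View pics/w_seat.png

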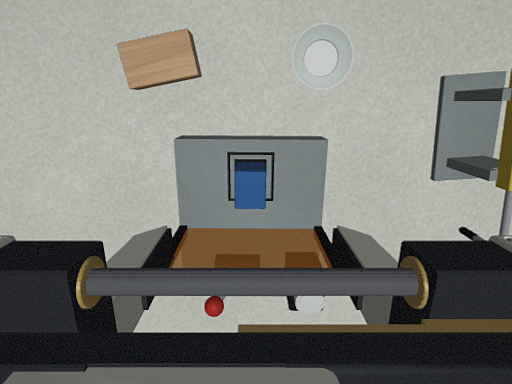

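View pics/side1z.png

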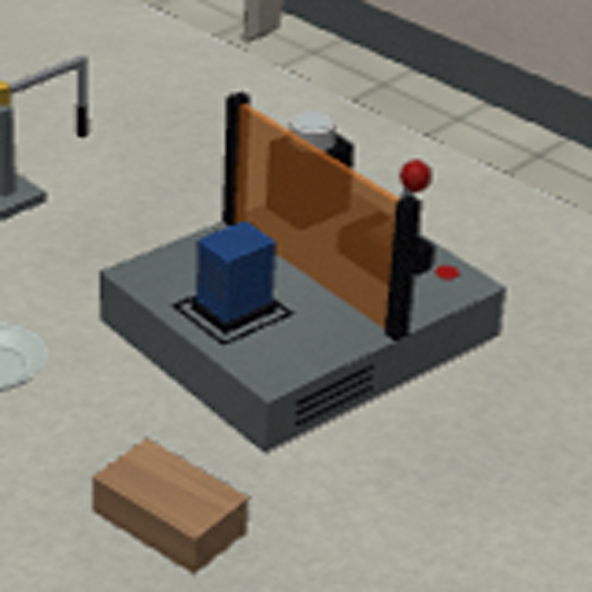

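>>> {"api": "move_arm", "payload": {
  "targets": [
    [0.015,1,0,0,0,0.016],
    [0.015,1,0,0,0,0.016],
    [0.015,1,0,0,0,0.016],
    [0.015,1,0,0,0,0.016],
    [0.015,1,0,0,0,0.016]
  ],
  "jaw": 0.6
}}

```text
time: 12.02
ee_pos: [511.8, 308.4, 324.2]
tcp_rot: [-2.229, -2.212, 0.001]
ft_force: [1.8, -0.8, -0.5]
width: 55.3
```

>>> {"api": "move_arm", "payload": {
  "targets": [
    [0,0.107,-0.2,0,0,0],
    [0,0.107,-0.4,0,0,0],
    [0,0.107,-0.46,0,0,0],
    [0,0.107,-0.46,0,0,0],
    [0,0.107,-0.46,0,0,0],
    [0,0.107,-0.46,0,0,0]
  ]
}}

```text
time: 12.78
ee_pos: [513.5, 338.2, 188.9]
tcp_rot: [2.231, 2.211, 0.005]
ft_force: [-0.8, -0.2, -0.1]
width: 55.5
```

```bash
python3 - <<'E'
from h import *
c=snap('wrist','w_rod2'); s=c['st'];print(s['ee_pos'],np.degrees(2*np.arctan2(s['tcp_rot'][1],s['tcp_rot'][0])),s['width'])
P=cloud(c); hsv=cv2.cvtColor(c['color'],cv2.COLOR_RGB2HSV).astype(int)
t=load('top1'); PT=cloud(t); m=(PT[...,1]>380)&(PT[...,1]<500)&(PT[...,0]>420)&(PT[...,0]<600)&(PT[...,2]>70); print('jar cap',m.sum(),np.nanpercentile(PT[m],[5,50,95],axis=0).round(0))
for n in('top1','side1'):
    k=load(n); h=cv2.cvtColor(k['color'],cv2.COLOR_RGB2HSV).astype(int); r=((h[...,0]<5)|(h[...,0]>174))&(h[...,1]>180)&(k['color'][...,0]>90)
    K,lab,st,cen=cv2.connectedComponentsWithStats(r.astype(np.uint8)); i=1+np.argmax(st[1:,4]); print(n,cen[i],ray(k,cen[i],146))
E
```

```text
[513.51786945 338.24095512 188.90052472] 89.46927355701465 55.45724251606243
jar cap 177 [[527. 474.  73.]
 [548. 487.  84.]
 [571. 498.  88.]]Traceback (most recent call last):
  File "<stdin>", line 7, in <module>
    return _wrapfunc(a, 'argmax', axis=axis, out=out, **kwds)
    return bound(*args, **kwds)
ValueError: attempt to get argmax of an empty sequence
```

View pics/w_rod2.png

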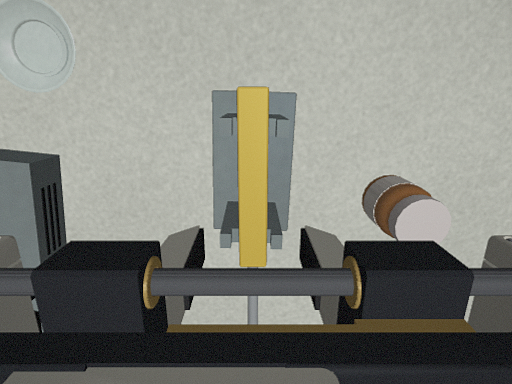

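>>> {"api": "move_arm", "payload": {
  "targets": [
    [0,0,-0.12,0,0,0],
    [0,0,-0.24,0,0,0],
    [0,0,-0.32,0,0,0],
    [0,0,-0.353,0,0,0],
    [0,0,-0.353,0,0,0],
    [0,0,-0.353,0,0,0],
    [0,0,-0.353,0,0,0]
  ]
}}

```text
time: 13.7
ee_pos: [513.2, 338.2, 82.5]
tcp_rot: [2.231, 2.211, 0.003]
ft_force: [0.2, -1.0, -0.2]
width: 55.3
```

```bash
python3 - <<'E'
from h import *
c=snap('side','side2')
a=cv2.imread('pics/side2.png')[90:260,120:300]; cv2.imwrite('pics/side2z.png',cv2.resize(a,None,fx=3.5,fy=3.5,interpolation=cv2.INTER_CUBIC))
E
```

```text
(no output)
```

View pics/side2z.png

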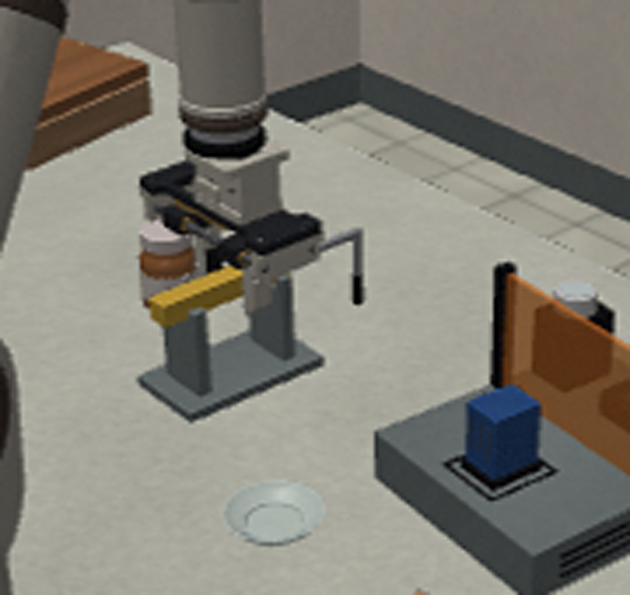

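Gripper sits between the posts around the handle. Close hard, then lift.

>>> {"api": "move_arm", "payload": {
  "targets": [
    [0,0,0,0,0,0],
    [0,0,0,0,0,0],
    [0,0,0,0,0,0],
    [0,0,0,0,0,0],
    [0,0,0,0,0,0]
  ],
  "jaw": 0,
  "newtons": 55
}}

```text
time: 14.38
ee_pos: [512.4, 337.8, 81.2]
tcp_rot: [-2.231, -2.212, -0.0]
ft_force: [0.4, -0.3, -0.3]
width: 23.4
```

>>> {"api": "move_arm", "payload": {
  "targets": [
    [0,0,0.05,0,0,0],
    [0,0,0.15,0,0,0],
    [0,0,0.3,0,0,0],
    [0,0,0.45,0,0,0],
    [0,0,0.6,0,0,0],
    [0,0,0.65,0,0,0],
    [0,0,0.65,0,0,0],
    [0,0,0.65,0,0,0]
  ]
}}

```text
time: 15.38
ee_pos: [511.4, 336.8, 274.1]
tcp_rot: [-2.231, -2.211, 0.006]
ft_force: [0.5, 0.6, -1.8]
width: 23.8
```

```bash
python3 - <<'E'
from h import *
c=snap('side','side3'); print(c['st']['ee_pos'],c['st']['width'],c['st']['ft_force'],c['st']['moment'])
a=cv2.imread('pics/side3.png')[60:260,120:340]; cv2.imwrite('pics/side3z.png',cv2.resize(a,None,fx=3,fy=3,interpolation=cv2.INTER_CUBIC))
c=snap('top','top3')
E
```

```text
[511.37941102 336.83944442 274.09609528] 23.789384544973522 [ 0.51416542  0.55162717 -1.80525916] [-0.0463868   0.03786308 -0.00297733]
```

View pics/side3z.png

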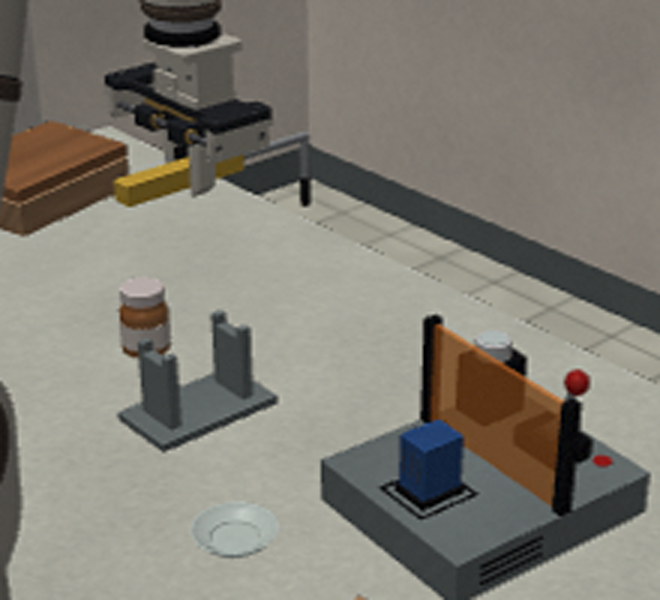

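View pics/top3.png

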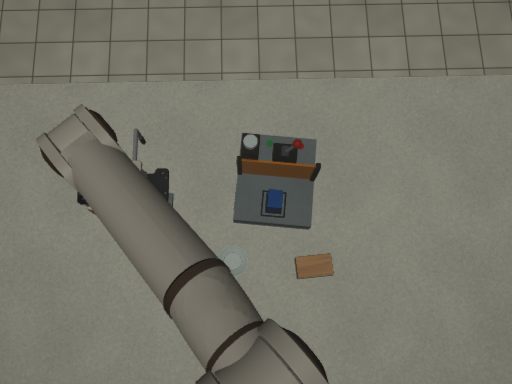

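>>> {"api": "move_arm", "payload": {
  "targets": [
    [0,-0.2,0.02,0,0,0],
    [0.01,-0.4,0.02,0,0,-0.005],
    [0.02,-0.6,0.02,0,0,-0.01],
    [0.02,-0.8,0.02,0,0,-0.0158],
    [0.02,-0.95,0.02,0,0,-0.0158],
    [0.02,-1,0.02,0,0,-0.0158],
    [0.02,-1,0.02,0,0,-0.0158],
    [0.02,-1,0.02,0,0,-0.0158]
  ]
}}

```text
time: 16.48
ee_pos: [518.2, 40.0, 281.8]
tcp_rot: [-2.334, -2.101, -0.0]
ft_force: [-0.4, 0.3, -1.9]
width: 24.0
```

>>> {"api": "move_arm", "payload": {
  "targets": [
    [0,-0.15,0,0,0,0],
    [0,-0.3,0,0,0,0],
    [0,-0.43,0,0,0,0],
    [0,-0.455,0,0,0,0],
    [0,-0.455,0,0,0,0],
    [0,-0.455,0,0,0,0],
    [0,-0.455,0,0,0,0]
  ]
}}

```text
time: 17.35
ee_pos: [518.6, -97.1, 282.2]
tcp_rot: [-2.335, -2.101, -0.001]
ft_force: [-0.4, 0.9, -1.6]
width: 23.6
```

```bash
python3 - <<'E'
from h import *
c=snap('side','side4'); s=c['st']; print(s['ee_pos'],np.degrees(2*np.arctan2(s['tcp_rot'][1],s['tcp_rot'][0])),s['width'],s['joint_positions'].round(2))
a=cv2.imread('pics/side4.png')[80:260,200:380]; cv2.imwrite('pics/side4z.png',cv2.resize(a,None,fx=3.3,fy=3.3,interpolation=cv2.INTER_CUBIC))
t=snap('top','top4')
a=cv2.imread('pics/top4.png')[100:240,200:360]; cv2.imwrite('pics/top4z.png',cv2.resize(a,None,fx=4,fy=4,interpolation=cv2.INTER_CUBIC))
k=load('top0'); print('ball top0@146',ray(k,(296.8,143),146)); k=load('side0'); print('side0',ray(k,(311.8,186),146))
E
```

```text
[518.64293998 -97.05276407 282.21061431] -276.03889706876424 23.613075007087705 [ 0.14  0.2  -0.01  1.8   0.    1.14  1.6 ]
ball top0@146 [[680.4413446  -64.66905245 146.        ]]
side0 [[686.3340459  -61.46955923 146.        ]]
```

View pics/side4z.png

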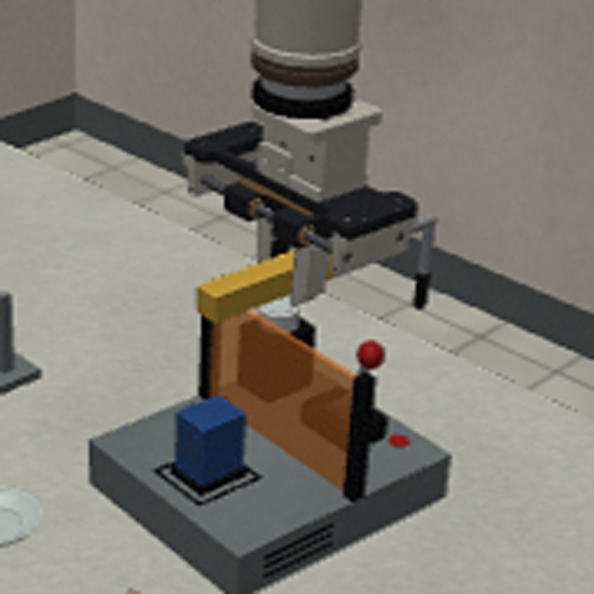

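View pics/top4z.png

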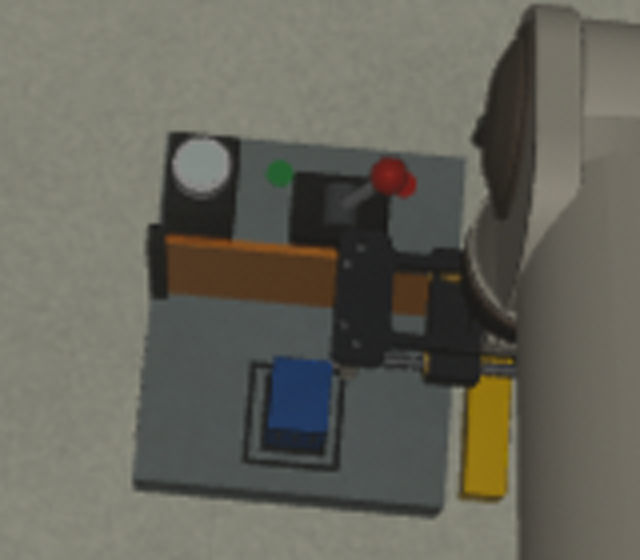

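>>> {"api": "move_arm", "payload": {
  "targets": [
    [0,0,-0.1,0,0,0],
    [0,0,-0.2,0,0,0],
    [0,0,-0.3,0,0,0],
    [0,0,-0.333,0,0,0],
    [0,0,-0.333,0,0,0],
    [0,0,-0.333,0,0,0],
    [0,0,-0.333,0,0,0]
  ]
}}

```text
time: 18.32
ee_pos: [519.3, -98.9, 183.6]
tcp_rot: [2.337, 2.097, 0.002]
ft_force: [-0.3, -0.6, -2.6]
width: 23.7
```

```bash
python3 - <<'E'
from h import *
c=snap('side','side5'); s=c['st']; print(s['ee_pos'],np.degrees(2*np.arctan2(s['tcp_rot'][1],s['tcp_rot'][0])),s['width'])
a=cv2.imread('pics/side5.png')[100:260,220:380]; cv2.imwrite('pics/side5z.png',cv2.resize(a,None,fx=3.7,fy=3.7,interpolation=cv2.INTER_CUBIC))
E
```

```text
[519.34580428 -98.9253245  183.56848351] 83.80565564634 23.715255274393055
```

View pics/side5z.png

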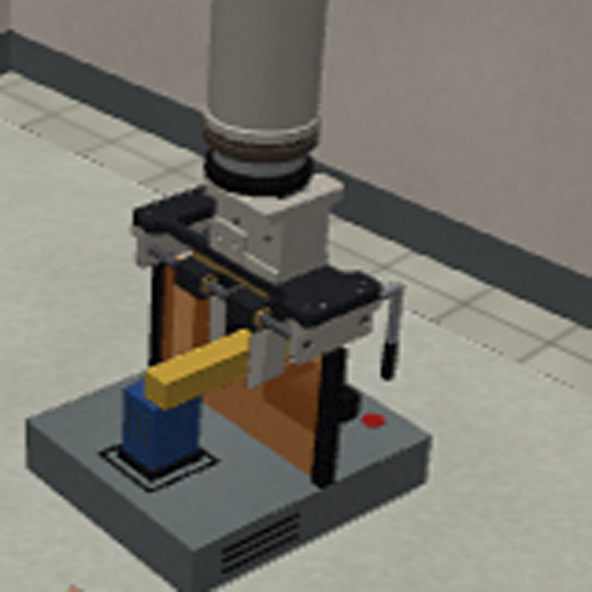

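>>> {"api": "move_arm", "payload": {
  "targets": [
    [0.004,0.04,0,0,0,0],
    [0.009,0.08,0,0,0,0],
    [0.013,0.12,0,0,0,0],
    [0.017,0.16,0,0,0,0],
    [0.021,0.19,0,0,0,0],
    [0.024,0.22,0,0,0,0],
    [0.027,0.25,0,0,0,0],
    [0.027,0.25,0,0,0,0]
  ]
}}

```text
time: 19.38
ee_pos: [526.5, -22.6, 182.2]
tcp_rot: [-2.336, -2.1, -0.0]
ft_force: [-0.1, -0.0, -2.0]
width: 24.0
```

```bash
python3 - <<'E'
from h import *
c=snap('side','side6'); s=c['st']; print(s['ee_pos'],s['ft_force'],s['moment'])
a=cv2.imread('pics/side6.png')[100:260,220:380]; cv2.imwrite('pics/side6z.png',cv2.resize(a,None,fx=3.7,fy=3.7,interpolation=cv2.INTER_CUBIC))
E
```

```text
[526.49126361 -22.58737153 182.23190213] [-0.10962032 -0.01457468 -2.03746879] [0.00687449 0.07261718 0.03629263]
```

View pics/side6z.png

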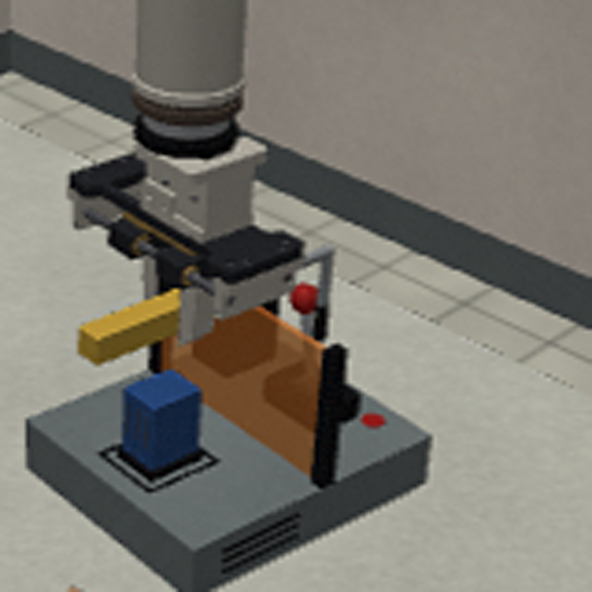

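>>> {"api": "move_arm", "payload": {
  "targets": [
    [0.002,0.02,0,0,0,0],
    [0.004,0.035,0,0,0,0],
    [0.005,0.05,0,0,0,0],
    [0.005,0.05,0,0,0,0],
    [0.005,0.05,0,0,0,0]
  ]
}}

```text
time: 20.05
ee_pos: [528.1, -8.6, 182.4]
tcp_rot: [-2.338, -2.099, -0.0]
ft_force: [-0.6, -0.1, -2.1]
width: 23.3
```

```bash
python3 - <<'E'
from h import *
c=snap('side','side7'); s=c['st']; print(s['ee_pos'],s['ft_force'],s['moment'])
a=cv2.imread('pics/side7.png')[100:260,220:380]; cv2.imwrite('pics/side7z.png',cv2.resize(a,None,fx=3.7,fy=3.7,interpolation=cv2.INTER_CUBIC))
c=snap('top','top7')
a=cv2.imread('pics/top7.png')[100:240,200:360]; cv2.imwrite('pics/top7z.png',cv2.resize(a,None,fx=4,fy=4,interpolation=cv2.INTER_CUBIC))
E
```

```text
[528.09481564  -8.55113691 182.39468342] [-0.57845472 -0.07264671 -2.05940792] [0.03276643 0.06895346 0.0120474 ]
```

View pics/side7z.png

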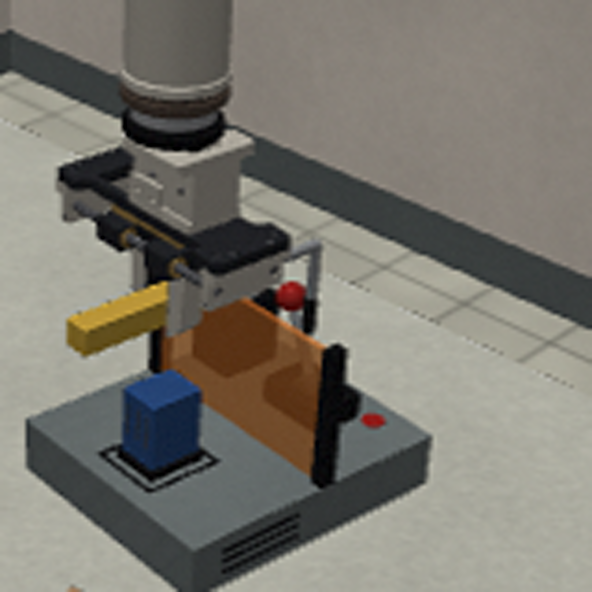

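View pics/top7z.png

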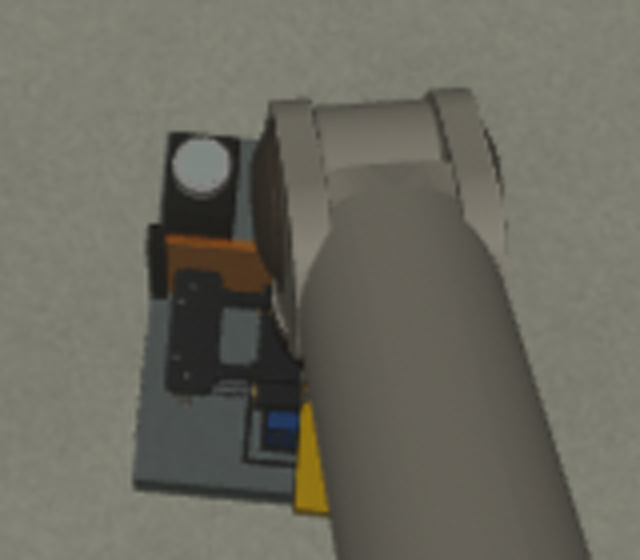

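```bash
cat >> h.py <<'E'
def ballq(tag):
    c=load(tag); h=cv2.cvtColor(c['color'],cv2.COLOR_RGB2HSV).astype(int); r=((h[...,0]<6)|(h[...,0]>172))&(h[...,1]>150)&(c['color'][...,0]>80)
    K,lab,st,cen=cv2.connectedComponentsWithStats(r.astype(np.uint8))
    for i in range(1,K):
        if st[i,4]<10: continue
        a=ray(c,cen[i],100)[0]; b=ray(c,cen[i],200)[0]
        xh=np.array([.994,-.108]);yh=np.array([.108,.994]);o=np.array([610.6,-8.8])
        ua=(a[:2]-o)@xh; ub=(b[:2]-o)@xh; t=(75-ua)/(ub-ua); p=a+t*(b-a)
        y=(p[:2]-o)@yh; print(tag,st[i,4],cen[i].round(1),'unit y',y.round(1),'z',p[2].round(1),'q',(.5+np.arctan2(y+20,p[2]-72)).round(2),'r',np.hypot(y+20,p[2]-72).round(1))
E
python3 -c "
from h import *
for t in ['side0','side5','side6','side7']: ballq(t)"
```

```text
side0 37 [311.7 186.2] unit y -49.5 z 149.8 q 0.14 r 83.2
side0 16 [320.5 213. ] unit y -96.0 z 78.0 q -0.99 r 76.2
side5 16 [320.5 213. ] unit y -96.0 z 78.0 q -0.99 r 76.2
side6 35 [301.8 179.4] unit y -5.6 z 153.2 q 0.68 r 82.4
side6 16 [320.5 213. ] unit y -96.0 z 78.0 q -0.99 r 76.2
side7 35 [298.  178.8] unit y 10.6 z 147.5 q 0.88 r 81.5
side7 16 [320.5 213. ] unit y -96.0 z 78.0 q -0.99 r 76.2
```

>>> {"api": "move_arm", "payload": {
  "targets": [
    [0.001,0.014,0,0,0,0],
    [0.003,0.028,0,0,0,0],
    [0.003,0.028,0,0,0,0],
    [0.003,0.028,0,0,0,0]
  ]
}}

```text
time: 20.65
ee_pos: [528.9, -1.2, 182.5]
tcp_rot: [2.339, 2.097, -0.001]
ft_force: [-1.9, -2.9, 1.7]
width: 24.1
```

```bash
python3 -c "
from h import *
c=snap('side','side8'); s=c['st']; print(s['ee_pos'],s['ft_force'],s['moment']); ballq('side8')"
```

```text
[528.88044787  -1.21949496 182.52662921] [-1.89038537 -2.89095242  1.7324257 ] [-1.20910944  0.25012179 -0.64489264]
side8 34 [296.9 178.9] unit y 15.2 z 145.2 q 0.95 r 81.2
side8 16 [320.5 213. ] unit y -96.0 z 78.0 q -0.99 r 76.2
```

>>> {"api": "move_arm", "payload": {
  "targets": [
    [-0.003,-0.03,0,0,0,0],
    [-0.008,-0.08,0,0,0,0],
    [-0.008,-0.08,0,0,0,0],
    [-0.008,-0.08,0.15,0,0,0],
    [-0.008,-0.08,0.3,0,0,0],
    [-0.008,-0.08,0.34,0,0,0],
    [-0.008,-0.08,0.34,0,0,0],
    [-0.008,-0.08,0.34,0,0,0]
  ]
}}

```text
time: 21.7
ee_pos: [525.3, -24.3, 282.4]
tcp_rot: [-2.336, -2.097, 0.004]
ft_force: [-1.3, 0.5, -2.1]
width: 23.8
```

```bash
python3 -c "
from h import *
c=snap('side','side9'); s=c['st']; print(s['ee_pos'],s['ft_force'],s['moment']); ballq('side9')
a=cv2.imread('pics/side9.png')[60:260,190:380]; cv2.imwrite('pics/side9z.png',cv2.resize(a,None,fx=3,fy=3,interpolation=cv2.INTER_CUBIC))
c=snap('top','top9'); cv2.imwrite('pics/top9z.png',cv2.resize(cv2.imread('pics/top9.png')[100:240,200:360],None,fx=4,fy=4,interpolation=cv2.INTER_CUBIC))
c=snap('wrist','w9')
"
```

```text
[525.32605318 -24.2580649  282.38238234] [-1.28024219  0.53304345 -2.12681041] [-0.02786958  0.02613206 -0.01510439]
side9 34 [296.9 178.9] unit y 15.2 z 145.2 q 0.95 r 81.2
side9 16 [320.5 213. ] unit y -96.0 z 78.0 q -0.99 r 76.2
```

View pics/side9z.png

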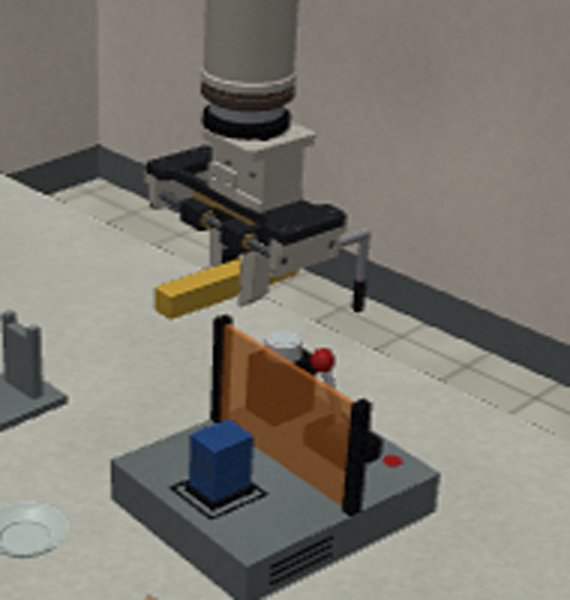

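View pics/w9.png

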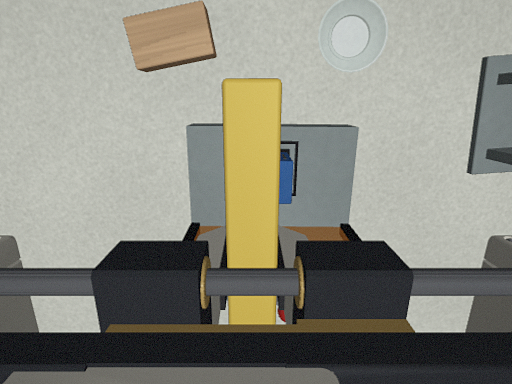

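```bash
python3 -c "
from h import *
c=load('w9'); P=cloud(c); s=c['st']; hsv=cv2.cvtColor(c['color'],cv2.COLOR_RGB2HSV).astype(int)
print('xtool',np.degrees(2*np.arctan2(s['tcp_rot'][1],s['tcp_rot'][0]))%180)
y=(hsv[...,0]>18)&(hsv[...,0]<30)&(hsv[...,1]>150)&(hsv[...,2]>120); y[240:]=0; y[:84]=0
Q=P[y]; Q=Q[np.isfinite(Q).all(1)]; med=np.median(Q[:,2]); Q=Q[abs(Q[:,2]-med)<8]
A=np.c_[Q[:,0]-Q[:,0].mean(),Q[:,1]-Q[:,1].mean(),np.ones(len(Q))]; print('plane',np.linalg.lstsq(A,Q[:,2],rcond=None)[0],'expect z',s['ee_pos'][2]+32.8)
e=[]
for v in range(90,230,4):
    x=np.where(y[v])[0]; e.append(((x.min()+x.max())/2,v))
q=ray(c,e,med); p=np.polyfit(q[:,0],q[:,1],1); print('yaw',np.degrees(np.arctan(p[0])))
"
```

```text
xtool 83.81206920434204
plane [-5.13339307e-03 -1.39634686e-02  3.15515245e+02] expect z 315.2231550367957
yaw -6.232010606948793
```

>>> {"api": "move_arm", "payload": {
  "targets": [
    [-0.01,0.2,0,0,0,0],
    [-0.02,0.4,0,0,0,0],
    [-0.03,0.6,0,0,0,0.005],
    [-0.043,0.8,0,0,0,0.01],
    [-0.043,0.95,0,0,0,0.0158],
    [-0.043,1,0,0,0,0.0158],
    [-0.043,1,0,0,0,0.0158]
  ]
}}

```text
time: 22.72
ee_pos: [513.1, 276.1, 283.4]
tcp_rot: [-2.229, -2.213, 0.003]
ft_force: [0.4, 0.3, -1.4]
width: 23.6
```

>>> {"api": "move_arm", "payload": {
  "targets": [
    [0,0.1,0,0,0,0],
    [0,0.2,0,0,0,0],
    [0,0.2,-0.1,0,0,0],
    [0,0.2,-0.25,0,0,0],
    [0,0.2,-0.35,0,0,0],
    [0,0.2,-0.4,0,0,0],
    [0,0.2,-0.4,0,0,0],
    [0,0.2,-0.4,0,0,0]
  ]
}}

```text
time: 23.72
ee_pos: [514.8, 335.7, 165.9]
tcp_rot: [2.232, 2.21, 0.004]
ft_force: [0.4, 0.1, -1.3]
width: 23.9
```

>>> {"api": "move_arm", "payload": {
  "targets": [
    [0,0,0,0,0,0],
    [0,0,0,0,0,0]
  ]
}}

```text
time: 23.98
ee_pos: [514.1, 336.0, 165.3]
tcp_rot: [2.231, 2.211, 0.003]
ft_force: [0.7, -0.8, -1.7]
width: 23.7
```

```bash
python3 -c "
from h import *
c=snap('side','side10'); s=c['st']; print(s['ee_pos'],np.degrees(2*np.arctan2(s['tcp_rot'][1],s['tcp_rot'][0]))%180)
a=cv2.imread('pics/side10.png')[80:260,120:300]; cv2.imwrite('pics/side10z.png',cv2.resize(a,None,fx=3.3,fy=3.3,interpolation=cv2.INTER_CUBIC))
"
```

```text
[514.0864044  335.98148526 165.33733428] 89.50010450239539
```

View pics/side10z.png

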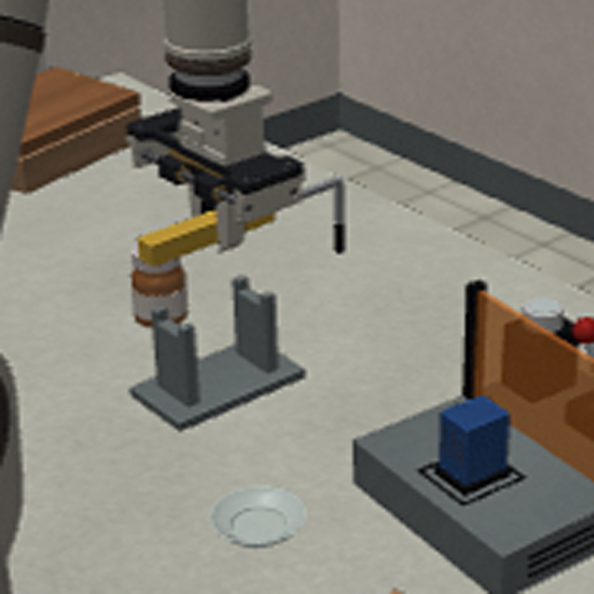

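>>> {"api": "move_arm", "payload": {
  "targets": [
    [-0.005,0.006,-0.08,0,0,0],
    [-0.005,0.006,-0.16,0,0,0],
    [-0.005,0.006,-0.22,0,0,0],
    [-0.005,0.006,-0.24,0,0,0],
    [-0.005,0.006,-0.25,0,0,0],
    [-0.005,0.006,-0.25,0,0,0],
    [-0.005,0.006,-0.25,0,0,0]
  ]
}}

```text
time: 24.9
ee_pos: [512.6, 337.7, 90.1]
tcp_rot: [2.231, 2.211, 0.002]
ft_force: [-0.5, 0.2, -1.7]
width: 23.8
```

>>> {"api": "move_arm", "payload": {
  "targets": [
    [0,0,-0.01,0,0,0],
    [0,0,-0.02,0,0,0],
    [0,0,-0.028,0,0,0],
    [0,0,-0.028,0,0,0],
    [0,0,-0.028,0,0,0]
  ]
}}

```text
time: 25.52
ee_pos: [512.0, 337.3, 81.2]
tcp_rot: [2.231, 2.212, -0.0]
ft_force: [-2.5, -0.6, 3.6]
width: 23.5
```

Contact with the notch floor at the expected height. Release and retract.

>>> {"api": "move_arm", "payload": {
  "targets": [
    [0,0,0.002,0,0,0],
    [0,0,0.002,0,0,0],
    [0,0,0.002,0,0,0],
    [0,0,0.002,0,0,0],
    [0,0,0.002,0,0,0]
  ],
  "jaw": 0.6
}}

```text
time: 26.15
ee_pos: [512.1, 337.4, 81.5]
tcp_rot: [-2.231, -2.212, -0.0]
ft_force: [-0.9, 1.3, 0.1]
width: 54.6
```

>>> {"api": "move_arm", "payload": {
  "targets": [
    [0,0,0.1,0,0,0],
    [0,0,0.25,0,0,0],
    [0,0,0.4,0,0,0],
    [0,0,0.55,0,0,0],
    [0,0,0.69,0,0,0],
    [-0.1,0,0.69,0,0,0],
    [-0.1,0,0.69,0,0,0],
    [-0.1,0,0.69,0,0,0]
  ]
}}

```text
time: 27.15
ee_pos: [482.4, 337.0, 288.3]
tcp_rot: [2.231, 2.211, -0.0]
ft_force: [0.4, 0.4, -0.1]
width: 55.3
```

```bash
python3 -c "
from h import *
c=snap('wrist','w11'); s=c['st']; print(s['ee_pos'],s['width'],s['ft_force'])
P=cloud(c); hsv=cv2.cvtColor(c['color'],cv2.COLOR_RGB2HSV).astype(int)
y=(hsv[...,0]>18)&(hsv[...,0]<30)&(hsv[...,1]>150)&(hsv[...,2]>120); y[262:]=0
t=y&(np.abs(P[...,2]-114)<8); vv,uu=np.where(t); print(vv.max(),cv2.minAreaRect(ray(c,np.c_[uu,vv],114)[:,:2].astype(np.float32)),np.nanmedian(P[t][:,2]))
c=snap('side','side11'); ballq('side11')
a=cv2.imread('pics/side11.png')[120:300,140:360]; cv2.imwrite('pics/side11z.png',cv2.resize(a,None,fx=3,fy=3,interpolation=cv2.INTER_CUBIC))
c=snap('top','top11'); cv2.imwrite('pics/top11z.png',cv2.resize(cv2.imread('pics/top11.png')[120:290,80:400],None,fx=2.5,fy=2.5,interpolation=cv2.INTER_CUBIC))
"
```

```text
[482.44590116 337.03651333 288.33873259] 55.25350829882258 [ 0.41793228  0.38070261 -0.06112267]
245 ((499.67340087890625, 336.7148132324219), (22.709190368652344, 147.81520080566406), 89.6099853515625) 114.62990147720905
side11 34 [296.9 178.9] unit y 15.2 z 145.2 q 0.95 r 81.2
side11 16 [320.5 213. ] unit y -96.0 z 78.0 q -0.99 r 76.2
```

View pics/side11z.png

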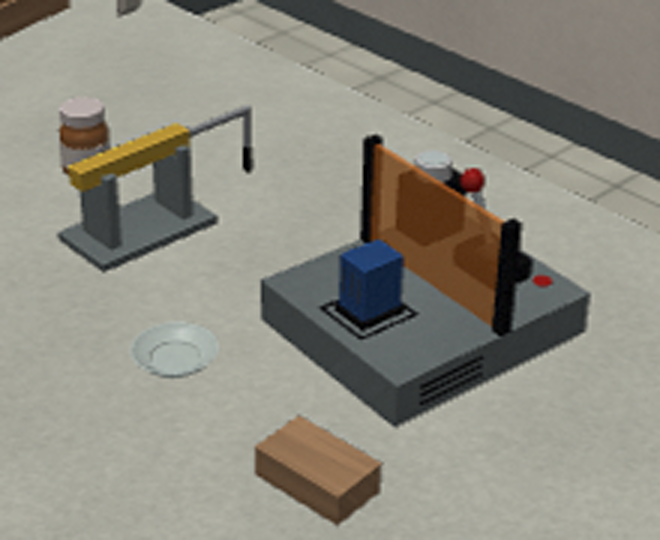

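View pics/w11.png

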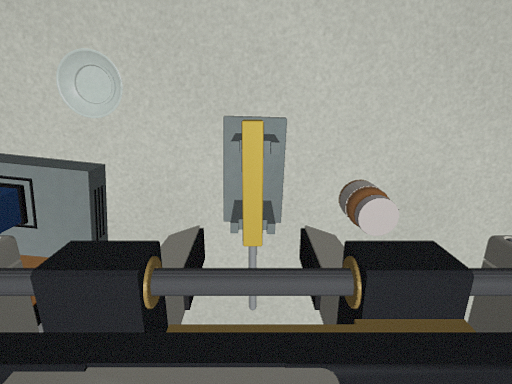

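View pics/top11z.png

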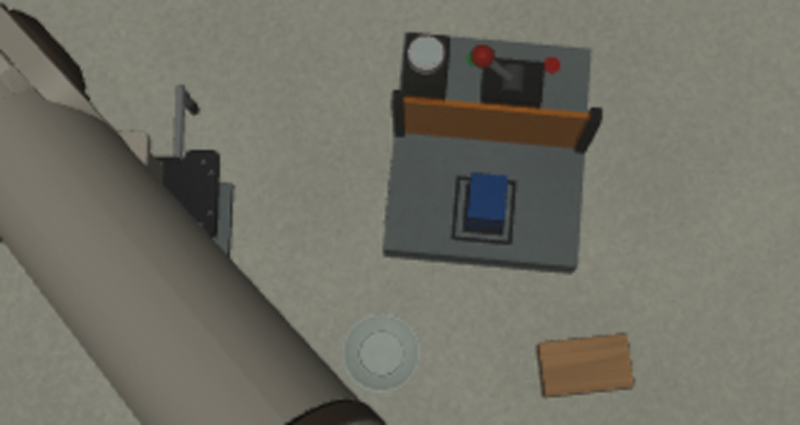

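```bash
python3 -c "
from h import *
c=load('top11')
a=cv2.cvtColor(c['color'],cv2.COLOR_RGB2HSV).astype(int); r=((a[...,0]<6)|(a[...,0]>172))&(a[...,1]>150)&(c['color'][...,0]>80)
K,l,st,ce=cv2.connectedComponentsWithStats(r.astype(np.uint8)); 
for i in range(1,K):
  if st[i,4]>15:
    p=ray(c,ce[i],143)[0,:2]-[610.6,-8.8]; y=p@[.108,.994]; print(st[i,4],p@[.994,-.108],y,.5+np.arcsin((y+20)/80))
from plant import close_job
print(close_job())"
```

```text
52 74.87873280429167 17.61644531453861 0.9895236850080285
30 69.85936488493064 -58.30802612912052 0.0006553333086537494
the job is handed in; nothing more can be done
None
```

The job is done and handed in at about 27 s of the 72 s limit. `close_job()` gives no verdict, so the results below are my own measurements.

- **Driver module:** it is seated in the socket and released. The TCP height agreed with the collar sitting flush. The wrist camera put its top at about 118.7 mm (118 expected) and its centre within about 1 mm of the socket centre. In the picture after release it stands upright and square.
- **Switch:** I pushed the lever over the shield with the rod until it met its stop. The top camera gives 0.99 rad and the side camera 0.95, a small disagreement, but both are above 0.85. It stayed there after the rod left. I saw no contact with the shield, and the wrist force stayed within about 4 N during the push.
- **Rod:** it is back level in both notches, released and with the bent end as before. The wrist camera puts the handle centre at (499.7, 336.7) mm against (500.0, 338.2) at the start, with its top at 114.6 mm (114 expected).
- **Bystanders:** the jar, dish and slide box look unmoved in the final pictures. I checked this by eye and did not measure it.
- **Gripper:** it ended clear of everything, about 170 mm above the stand.

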